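# Hang the serving pail on the hook stand

### The arm

A 6-joint arm with a two-finger parallel gripper is mounted at the origin on a cart in front of the work surface, level with it; the furniture and walls round the work are solid. World frame = base frame: x ahead of the robot, y to its left, z up, the work surface at z = 0. Lengths are in mm, angles in rad, forces in N, time in s.
With the tool pointing down it reaches from about 200 to 875 mm from the base axis. Payload 3.4 kg.
Tool frame: the origin (TCP) lies on the centre line of the jaws, within the pads' length; the fingertips stand 22 mm ahead of it and the grasp point (between the pads) lies 3 mm ahead of it; z points along the fingers, y is the line along which they close (so a half turn about z gives the same grasp; the last joint's range is limited). The gripper opens to 94 mm and grips with 3 to 60 N. Pads are 16 mm wide; open, the fingers measure 119 mm over their backs; the gripper's body (75 mm by 177 mm) begins 78 mm behind the grasp point.
Start: joints at [0.996, 0.276, 1.505, -0, 1.361, -0.121], TCP at [252.094, 516.832, 196.093] pointing down, gripper open.
Joint ranges: [-2.89, 2.89], [-0.75, 2.08], [0.22, 2.7], [-1.18, 4.32], [0.11, 2.71], [-2.7, 2.7]. Speed limits (rad/s): [2.57, 2.57, 3.14, 3.14, 3.14, 3.14].

### API

Orientations are given as a unit quaternion [w, x, y, z].
In Python, from plant import bot gives the robot as it stands.
- The arm moves only by the tool arm_command, never from a script. Its argument "targets" is a list of rows, each an object of numbers: "dx", "dy", "dz": the shift along the tool's x, y, z in m; "ax", "ay", "az": the turn, a rotation vector about the tool's x, y, z in degrees; "jaw": the gripper command: -1 is fully open, 1 is shut, values between are in proportion. In form: [{"dx": .., "dy": .., "dz": .., "ax": .., "ay": .., "az": .., "jaw": ..}, ...]. A call has 1 to 12 rows; each row is the pose to reach, as a shift and turn from the pose commanded when the call began, along the tool's axes at that moment; what a row does not reach only later rows make up. A row lasts 1/8 s, in which the tool goes at most 62.5 mm and 10.7 degrees, less where a joint would pass 70% of its speed; a pose out of reach is approached as far as the arm can. A call with a gripper value outside its range is refused whole. The fingers move at their own pace and stop on an object; "squeeze" is the grip in N (left out, the last holds). Time passes only in rows, so rows that repeat a pose let the fingers close. It gives the time, the measured TCP pose, the force, the opening and the grip force at its end, in the units of the state.
- bot.sense(): the state, without advancing time (a new reading comes with each control period).
- bot.read_camera(name): name is "side" or "top"; returns a dict with "pixels" (384x512x3 uint8, red, green, blue), "vertical_fov" (degrees; the focal length in pixels is half the picture's height over the tangent of half this angle, whatever the lens; pixels are square), "cx", "cy" (the principal point, pixels), "eye" and "attitude" of the camera in the world. Camera axes: x right, y down, z forward; pixel columns grow to the right and rows downward; lengths in mm; the calibration is good to about 2 mm. A picture is of the moment at which its call begins. There is no depth.
- bot.close_job(): hands the job in; it is judged then, once.
Trained networks look in the newest picture that a camera, given by its name, has taken for a name from the list of things; names that differ only in an ending like _2 or _b are one class to them, and where a whole thing is asked for, a point or a joint stands for the part that bears it (a point fixed in the world has none). Each returns a list of dicts, best first, with "score" (0 to 1); they miss things now and then, are a little off and sometimes report something else, mostly with a low value. They report only what shows in the picture. A call takes as long as a camera call.
- bot.trace(name, camera): "pixels" (384x512 bool, what is visible of it) and "pixel" ([column, row] in pixels, amid what is visible of it).
The state is a dict: "clock": time; "joint_positions": joint angles; "qd": joint speeds; "joint_efforts": joint torques, N m; "tcp_pos": TCP position; "eef_rot": TCP orientation; "wrist_force": force on the tool from outside, world axes, zero at the start; "ft_torque": the same for the moment, N m; "finger_gap": finger opening in mm; "gripper_force": force on a finger pad.
Only numpy, scipy, OpenCV 4.12 (cv2) and the standard library are available. Lean on these libraries where they do the work, as an engineer would, in place of code of your own. Each camera call takes 0.05 s, during which the arm holds its last target. There are 200 camera calls.

### The job

Clear the worktop for wiping: take the small steel pail with the wire swing handle, and swing its folded handle upright while the pail still stands on the worktop. Then lift the pail by the handle and hang it on the hook of the stand, by the middle of the handle so that it hangs level and still, and let go. Leave the plain steel beaker without a handle where it is, and do not tip the pail over.

Things in the scene. Friction and masses are not known exactly. Their poses are not given: they have to be found in the camera images.
- pail: Open steel pail, loose, about 0.45 kg, 60 mm tall, 90 mm across the rim, 74 at the foot. Origin: centre of its underside, z up. Its wire handle turns on two stiff pivots (0.035 N m; it stays where left) 52 mm above the underside, 52 mm out along +y and -y. At the start it is folded to the pail's -x side, roughly towards the robot, 23 to 37 degrees above level; it stops 19 degrees past upright.
- bail_mid (a point): Middle of the handle's crossbar, on the centre line of the 6 mm round wire. The handle is a flat U: legs 90 mm from pivots to crossbar; crossbar along the point's y, straight for 43 mm either side of this point, then bent into the legs. Its x points along the legs to the pivots. Upright it is 142 mm above the pail's underside. Pinch about 30 mm to one side to leave this middle free for the hook.
- hook_seat (a point): Where the wire's centre rests when hung, 215 mm up, in the hook (8 mm round bar) of a fixed steel stand; yaw varies. The hook opens to the point's -x, roughly towards the robot; its upturned tip is 18 mm out along -x, top 229 mm up. The post (96 mm foot) is 90 mm behind along +x, its arm's top 225 mm up. Bring the crossbar, parallel to the point's y, over the tip from -x, then lower it.
- pot: Plain steel beaker without a handle, 85 mm across, 55 mm tall, loose; a bystander that must stay where it is. Origin: centre of its underside.

How it is judged (in metres and radians):
On the way:
1. the pail's handle is swung up to within 15 degrees of upright while the pail stands on the worktop (z of bail_mid in the frame of pail above 0.139 m and height (world z) of pail below 0.008 m and angle between pail's own z axis and vertical below 0.15 rad), for 0.2 s.
At the end, for the whole second after the job is handed in: The pail hangs on the hook by its handle, the middle of the crossbar within 20 mm of the hook's seat, the pail clear of the worktop (its underside over 45 mm up), within 15 degrees of level and at rest (under 0.05 m/s), released; the beaker is within 30 mm of where it stood (distance between bail_mid and hook_seat below 0.02 m and height (world z) of pail above 0.045 m and angle between pail's own z axis and vertical below 0.26 rad and linear speed of pail below 0.05 m/s and distance of pot from where it was at the start of the episode below 0.03 m); the robot touches nothing.
It fails at once if the beaker is shifted by more than 30 mm (distance of pot from where it was at the start of the episode above 0.03 m).
It fails at once if the pail is tipped by more than 45 degrees (angle between pail's own z axis and vertical above 0.79 rad).
It also fails if it takes over 48 s, if anything falls off the work surface, if the arm or the gripper's body presses on something with over 40 N, if the wrist force passes 120 N, or if a joint passes its speed limit or range.

## Working session

There is one attempt and no reset: what is moved stays moved. The work goes in short steps, Python scripts to look and compute and a tool call to move; the robot and the scene stay as the last step left them, time stands still between calls to the robot, and variables do not carry over. Pictures are saved under pics/ and viewed, at most 10 in all, crops included, and the job is handed in when it is done.

Besides the shell and the picture viewer there is one more tool, called after "Call:" as a command line: name --argument value ..., lists and objects as JSON in quotes. arm_command: Moves the arm, as the interface text tells. Its arguments: {"type":"object","properties":{"targets":{"type":"array"},"squeeze":{"type":"number"}},"required":["targets"]}

```bash
mkdir -p pics; cat > h.py <<'E'
from plant import bot
import numpy as np, cv2
from scipy.spatial.transform import Rotation as R
def cam(n):
    c=bot.read_camera(n); return c
def Rq(q): return R.from_quat([q[1],q[2],q[3],q[0]]).as_matrix()
def mats(c):
    f=192/np.tan(np.radians(c["vertical_fov"])/2)
    K=np.array([[f,0,c["cx"]],[0,f,c["cy"]],[0,0,1]]); a=np.array(c["attitude"],float)
    M=Rq(a) if a.size==4 else a.reshape(3,3)
    return K,M,np.array(c["eye"],float)
def proj(c,P):
    K,M,e=mats(c); p=(np.atleast_2d(P)-e)@M@K.T; return p[:,:2]/p[:,2:]
def onz(c,px,z):
    K,M,e=mats(c); d=M@np.linalg.inv(K)@np.array([px[0],px[1],1.]); return e+d*(z-e[2])/d[2]
def tri(c1,p1,c2,p2):
    A=[];b=[]
    for c,p in((c1,p1),(c2,p2)):
        K,M,e=mats(c); d=M@np.linalg.inv(K)@np.array([p[0],p[1],1.]); d/=np.linalg.norm(d)
        Q=np.eye(3)-np.outer(d,d); A.append(Q); b.append(Q@e)
    return np.linalg.lstsq(np.vstack(A),np.hstack(b),rcond=None)[0]
E
python3 - <<'E'
from h import *
s=bot.sense(); print({k:np.round(s[k],3) for k in('clock','tcp_pos','eef_rot','finger_gap')})
for n in('top','side'):
    c=cam(n); print(n,c["vertical_fov"],c["cx"],c["cy"],c["eye"],c["attitude"],[k for k in c])
    cv2.imwrite(f'pics/{n}0.png',c["pixels"][:,:,::-1])
    for t in('pail','pot','bail_mid','hook_seat'):
        r=bot.trace(t,n); print(t,[(round(x["score"],2),np.round(x["pixel"],1).tolist(),int(x["pixels"].sum())) for x in r[:2]])
a=cv2.imread('pics/top0.png');b=cv2.imread('pics/side0.png')
E
```

```text
{'clock': np.float64(0.0), 'tcp_pos': array([251.782, 516.33 , 195.263]), 'eef_rot': array([-0.   ,  0.225,  0.974, -0.001]), 'finger_gap': np.float64(93.995)}
top 53.71048328819825 257.6748713295369 194.6340611355225 [ 361.769331   -238.49006463  991.6756721 ] [-0.02903605  0.71561635 -0.69742667  0.02542031] ['pixels', 'vertical_fov', 'cx', 'cy', 'eye', 'attitude']
pail [(0.74, [334.9, 190.0], 1336)]
pot [(0.53, [255.4, 146.1], 1021)]
bail_mid [(0.5, [324.2, 209.9], 118)]
hook_seat [(0.96, [255.6, 146.0], 1073)]
side 52.52251664351116 266.4657125731952 193.52087420801405 [415.53261085 434.8188598  756.46437658] [-0.00502663 -0.00737698  0.91232308 -0.4093738 ] ['pixels', 'vertical_fov', 'cx', 'cy', 'eye', 'attitude']
pail [(0.88, [249.7, 178.8], 922)]
pot [(0.74, [237.3, 283.6], 1418)]
bail_mid [(0.46, [266.8, 183.5], 74)]
hook_seat [(0.67, [200.3, 234.3], 1405)]
```

View pics/top0.png

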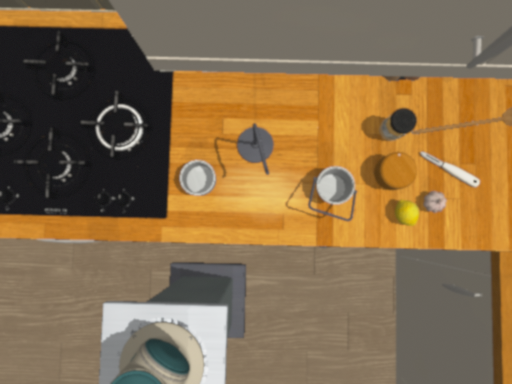

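View pics/side0.png

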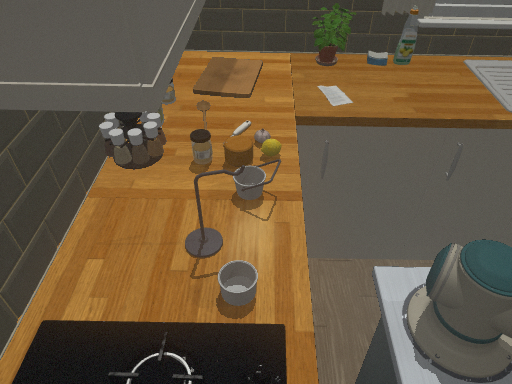

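The top view shows the beaker at (197,178), stand foot at (255,146) with its arm towards (267,173), and pail at (335,185) with its handle folded to about (312,208)-(352,218). The side view shows the hook tip near (240,172), directly in front of the pail's rim.

```bash
python3 - <<'E'
from h import *
a=cv2.imread('pics/top0.png')[110:240,170:370];b=cv2.imread('pics/side0.png')[140:320,170:310]
a=cv2.resize(a,None,fx=4,fy=4,interpolation=cv2.INTER_CUBIC)
b=cv2.resize(b,None,fx=4.2,fy=3.33,interpolation=cv2.INTER_CUBIC)
cv2.imwrite('pics/a.png',a)
b=cv2.imread('pics/side0.png')[145:270,170:300]
cv2.imwrite('pics/b.png',cv2.resize(b,None,fx=4.8,fy=4.8,interpolation=cv2.INTER_CUBIC))
E
```

```text
(no output)
```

View pics/a.png

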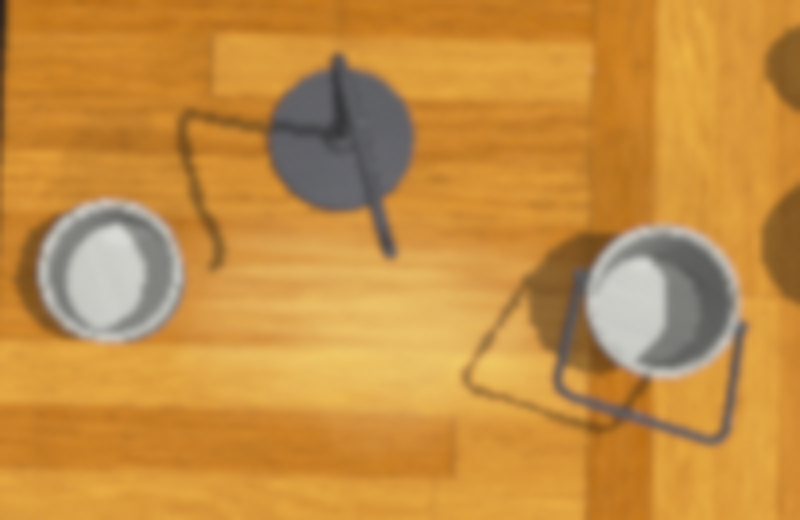

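View pics/b.png

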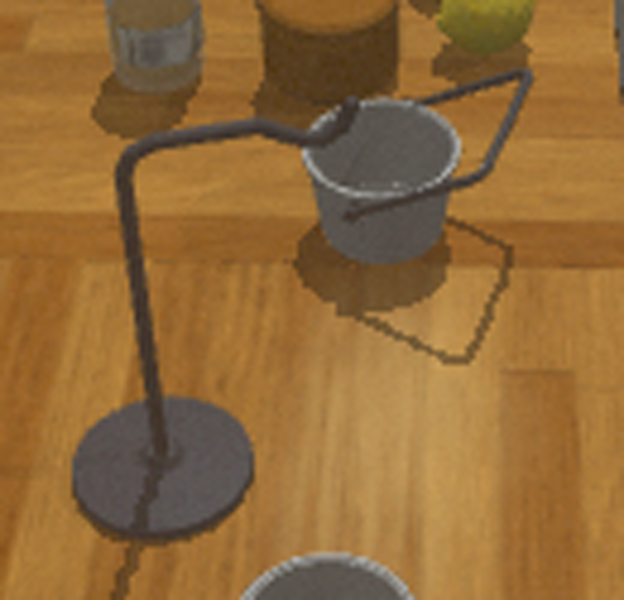

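The top crop shows the pail's rim centre at (335.5,185.3), pivots at (315,178) and (355.5,191), and handle corners at (309.5,207) and (349.5,220). The hook tip is at (267.5,173), the post top at (254.3,124.5) and the foot at (255,145). In the side crop, the tip is at (243.3,166.3) and the handle corners are at (270.8,181.5) and (280,160.4).

```bash
cat > fit.py <<'E'
from h import *
from scipy.optimize import least_squares
ct,cs=cam('top'),cam('side')
T=lambda u,v:(u/4+170-.4,v/4+110-.4); S=lambda u,v:(u/4.8+170-.4,v/4.8+145-.4)
def pail(p):
    x,y,w,f=p; z=np.zeros
    Z=R.from_euler('z',w).as_matrix(); o=np.array([x,y,0])
    H=lambda r,l:o+Z@np.array([-r*np.cos(f),l,52+r*np.sin(f)])
    return dict(rim=o+[0,0,60],foot=o,pl=H(0,54),pr=H(0,-54),cl=H(87.4,49.4),cr=H(87.4,-49.4),mid=H(90,0))
def hook(p):
    x,y,w=p; Z=R.from_euler('z',w).as_matrix(); o=np.array([x,y,0])
    return dict(tip=o+Z@[-18,0,227],post=o+Z@[90,0,221],foot=o+Z@[90,0,4])
pt=dict(rim=T(662,301),pl=T(580,273),pr=T(742,325),cl=T(561,391),cr=T(720,438))
ps=dict(rim=S(381,148),pl=S(348,214),cl=S(486,175),cr=S(526,76))
ht=dict(tip=T(389,250),post=T(337,62),foot=T(341,140)); hs=dict(tip=S(352,104),post=S(125,160),foot=S(163,462))
def res(F,a,b):
    def g(p):
        d=F(p); return np.concatenate([proj(ct,d[k])[0]-a[k] for k in a]+[proj(cs,d[k])[0]-b[k] for k in b])
    return g
for F,a,b,x0 in((pail,pt,ps,[450,-400,0,.5]),(hook,ht,hs,[450,-250,0])):
    s=least_squares(res(F,a,b),x0,loss='soft_l1'); print(np.round(s.x,3),np.round(res(F,a,b)(s.x),1).tolist())
    print({k:np.round(v,1).tolist() for k,v in F(s.x).items()})
print('pot',[np.round(onz(ct,T(110,270),55),0), np.round(onz(cs,(238,272),55),0)])
for v in [(8,235),(500,245),(173,70),(330,73)]: print(v,np.round(onz(ct,v,0)))
E
python3 fit.py
```

```text
[ 4.63920e+02 -4.23985e+02 -2.68000e-01  5.19000e-01] [0.4, -0.5, -0.6, 0.6, 0.6, 0.1, -0.3, 0.0, 0.2, 0.4, -0.5, -0.1, 0.4, 0.3, -1.0, 0.4, 0.0, -0.4]
{'rim': [463.9, -424.0, 60.0], 'foot': [463.9, -424.0, 0.0], 'pl': [478.2, -371.9, 52.0], 'pr': [449.6, -476.1, 52.0], 'cl': [403.8, -356.2, 95.3], 'cr': [377.6, -451.5, 95.3], 'mid': [388.6, -403.3, 96.6]}
[ 4.82751e+02 -2.46331e+02  2.80000e-01] [0.0, 0.8, -0.3, -1.9, -0.1, 0.3, 0.3, -0.4, -0.8, -2.4, 0.4, 1.0]
{'tip': [465.5, -251.3, 227.0], 'post': [569.2, -221.5, 221.0], 'foot': [569.2, -221.5, 4.0]}
pot [array([474., -81.,  55.]), array([473., -91.,  55.])]
(8, 235) [316. 416.   0.]
(500, 245) [ 324. -863.    0.]
(173, 70) [769.   4.   0.]
(330, 73) [ 771. -418.    0.]
```

```bash
cat >> h.py <<'E'
def go(xyz,yaw,s=None):
    s=s or bot.sense(); M=Rq(np.array(s["eef_rot"])); d=M.T@(np.array(xyz)-s["tcp_pos"])/1000
    c,n=np.cos(yaw),np.sin(yaw); G=np.array([[n,c,0],[-c,n,0],[0,0,-1]])
    r=np.degrees(R.from_matrix(M.T@G).as_rotvec())
    print('d',np.round(d,4),'a',np.round(r,1),'tcp',np.round(s["tcp_pos"],1),'yaw',round(float(np.arctan2(M[1,1],M[0,1])),3),'t',round(float(s["clock"]),2),'F',np.round(s["wrist_force"],1),'gap',s["finger_gap"])
E
python3 -c "
from h import *
go([380.6,-432,180],-.268)"
```

```text
Traceback (most recent call last):
  File "h.py", line 25, in go
    r=np.degrees(R.from_matrix(M.T@G).as_rotvec())
                 ~~~~~~~~~~~~~^^^^^^^
  File "scipy/spatial/transform/_rotation.pyx", line 1143, in scipy.spatial.transform._rotation.Rotation.from_matrix
ValueError: Non-positive determinant (left-handed or null coordinate frame) in rotation matrix 0: [[-1.84726475e-01 -9.82789971e-01  4.61508516e-05]
 [-9.82789968e-01  1.84726469e-01 -1.01744427e-04]
 [-9.14681183e-05  6.41514832e-05  9.99999994e-01]].
```

```bash
sed -i 's/\[\[n,c,0\],\[-c,n,0\]/[[-n,c,0],[c,n,0]/' h.py
python3 -c "
from h import *
go([380.6,-432,180],-.268)"
```

```text
d [-0.5314 -0.7965  0.016 ] a [ 0.  -0.  79.4] tcp [252.1 516.8 196.1] yaw 1.117 t 0.6 F [-0.1  1.1 -0.1] gap 93.97649020387354
```

Call:
arm_command --targets '[{"dx":-0.04,"dy":-0.06,"dz":-0.03,"az":6,"jaw":0.1},{"dx":-0.08,"dy":-0.11,"dz":-0.03,"az":12,"jaw":0.1},{"dx":-0.11,"dy":-0.16,"dz":-0.03,"az":18,"jaw":0.1},{"dx":-0.14,"dy":-0.21,"dz":-0.03,"az":24,"jaw":0.1},{"dx":-0.17,"dy":-0.26,"dz":-0.03,"az":30,"jaw":0.1},{"dx":-0.2,"dy":-0.31,"dz":-0.03,"az":35,"jaw":0.1},{"dx":-0.23,"dy":-0.35,"dz":-0.03,"az":40,"jaw":0.1},{"dx":-0.26,"dy":-0.39,"dz":-0.03,"az":45,"jaw":0.1},{"dx":-0.29,"dy":-0.44,"dz":-0.03,"az":50,"jaw":0.1},{"dx":-0.32,"dy":-0.48,"dz":-0.03,"az":55,"jaw":0.1},{"dx":-0.35,"dy":-0.53,"dz":-0.03,"az":60,"jaw":0.1},{"dx":-0.38,"dy":-0.57,"dz":-0.03,"az":65,"jaw":0.1}]' --squeeze 5

```text
$.targets[0]: bad value
```

```bash
python3 -c "
from h import *
go([380.6,-432,150],-.268)"
```

```text
d [-0.5314 -0.7965  0.046 ] a [ 0.  -0.  79.4] tcp [252.1 516.8 196.1] yaw 1.117 t 0.6 F [-0.1  1.1 -0.1] gap 93.97649020387354
```

Call:
arm_command --targets '[{"dx":-0.04,"dy":-0.06,"dz":-0.03,"ax":0,"ay":0,"az":6,"jaw":0.1},{"dx":-0.08,"dy":-0.11,"dz":-0.03,"ax":0,"ay":0,"az":12,"jaw":0.1},{"dx":-0.11,"dy":-0.16,"dz":-0.03,"ax":0,"ay":0,"az":18,"jaw":0.1},{"dx":-0.14,"dy":-0.21,"dz":-0.03,"ax":0,"ay":0,"az":24,"jaw":0.1},{"dx":-0.17,"dy":-0.26,"dz":-0.03,"ax":0,"ay":0,"az":30,"jaw":0.1},{"dx":-0.2,"dy":-0.31,"dz":-0.03,"ax":0,"ay":0,"az":35,"jaw":0.1},{"dx":-0.23,"dy":-0.35,"dz":-0.03,"ax":0,"ay":0,"az":40,"jaw":0.1},{"dx":-0.26,"dy":-0.39,"dz":-0.03,"ax":0,"ay":0,"az":45,"jaw":0.1},{"dx":-0.29,"dy":-0.44,"dz":-0.03,"ax":0,"ay":0,"az":50,"jaw":0.1},{"dx":-0.32,"dy":-0.48,"dz":-0.03,"ax":0,"ay":0,"az":55,"jaw":0.1},{"dx":-0.35,"dy":-0.53,"dz":-0.03,"ax":0,"ay":0,"az":60,"jaw":0.1},{"dx":-0.38,"dy":-0.57,"dz":-0.03,"ax":0,"ay":0,"az":65,"jaw":0.1}]' --squeeze 5

```text
clock: 2.1
tcp_pos: [343.5, -164.3, 226.4]
eef_rot: [0.001, 0.715, 0.699, 0.0]
wrist_force: [0.5, 0.2, -0.5]
finger_gap: 42.5
gripper_force: 0.0
```

```bash
python3 -c "
from h import *
go([380.6,-432,150],-.268)"
```

```text
d [-0.2668  0.0428  0.0766] a [ 0.1  0.  14.1] tcp [ 343.5 -164.3  226.4] yaw -0.022 t 2.1 F [ 0.5  0.2 -0.5] gap 42.4957992859075
```

Call:
arm_command --targets '[{"dx":-0.05,"dy":0.008,"dz":0,"ax":0,"ay":0,"az":4,"jaw":0.1},{"dx":-0.1,"dy":0.016,"dz":0.01,"ax":0,"ay":0,"az":7,"jaw":0.1},{"dx":-0.15,"dy":0.024,"dz":0.025,"ax":0,"ay":0,"az":10,"jaw":0.1},{"dx":-0.2,"dy":0.033,"dz":0.04,"ax":0,"ay":0,"az":13,"jaw":0.1},{"dx":-0.24,"dy":0.04,"dz":0.06,"ax":0,"ay":0,"az":14,"jaw":0.1},{"dx":-0.265,"dy":0.043,"dz":0.076,"ax":0,"ay":0,"az":14,"jaw":0.1},{"dx":-0.265,"dy":0.043,"dz":0.076,"ax":0,"ay":0,"az":14,"jaw":0.1},{"dx":-0.265,"dy":0.043,"dz":0.076,"ax":0,"ay":0,"az":14,"jaw":0.1}]'

```text
clock: 3.1
tcp_pos: [382.1, -427.0, 150.4]
eef_rot: [-0.0, 0.793, 0.609, 0.0]
wrist_force: [0.4, -0.3, -0.1]
finger_gap: 42.2
gripper_force: 0.0
```

```bash
python3 -c "
from h import *
go([380.6,-432.2,100],-.268)
c=cam('top');cv2.imwrite('pics/t1.png',cv2.resize(c['pixels'][140:260,250:400,::-1],None,fx=5,fy=5,interpolation=cv2.INTER_CUBIC))
print(proj(c,bot.sense()['tcp_pos']))"
```

```text
d [-0.0055 -0.0001  0.0504] a [-0.  -0.   0.4] tcp [ 382.1 -427.   150.4] yaw -0.262 t 3.1 F [ 0.4 -0.3 -0.1] gap 42.20864298815815
[[344.61232157 216.84998792]]
```

View pics/t1.png

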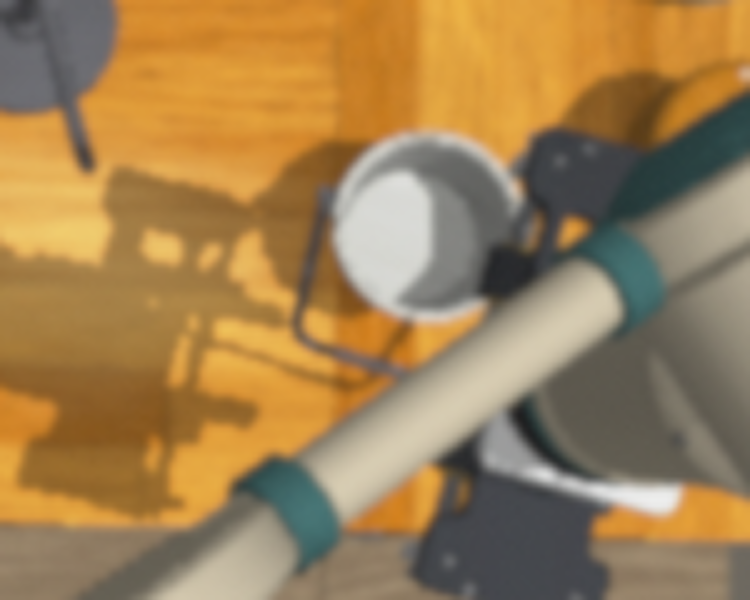

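The picture shows the fingers on either side of the crossbar, at about (510,270) and (460,450) in the crop. The arm covers the grasp itself, so I'm descending and closing.

Call:
arm_command --targets '[{"dx":-0.004,"dy":0,"dz":0.025,"ax":0,"ay":0,"az":0,"jaw":0.1},{"dx":-0.004,"dy":0,"dz":0.05,"ax":0,"ay":0,"az":0,"jaw":0.1},{"dx":-0.004,"dy":0,"dz":0.05,"ax":0,"ay":0,"az":0,"jaw":0.1},{"dx":-0.004,"dy":0,"dz":0.05,"ax":0,"ay":0,"az":0,"jaw":0.4},{"dx":-0.004,"dy":0,"dz":0.05,"ax":0,"ay":0,"az":0,"jaw":0.7},{"dx":-0.004,"dy":0,"dz":0.05,"ax":0,"ay":0,"az":0,"jaw":1},{"dx":-0.004,"dy":0,"dz":0.05,"ax":0,"ay":0,"az":0,"jaw":1},{"dx":-0.004,"dy":0,"dz":0.05,"ax":0,"ay":0,"az":0,"jaw":1}]' --squeeze 5

```text
clock: 4.15
tcp_pos: [381.1, -431.7, 100.1]
eef_rot: [0.0, 0.793, 0.609, 0.0]
wrist_force: [-0.2, 0.6, 0.0]
finger_gap: 0.5
gripper_force: 0.0
```

```bash
cat > arc.py <<'E'
from h import *
s=bot.sense(); M=Rq(np.array(s["eef_rot"])); u=np.array([np.cos(-.268),np.sin(-.268),0]); q0=.519
for k in range(1,13):
    q=q0+(np.pi/2-q0)*k/12
    d=(90*(np.cos(q0)-np.cos(q)))*u+np.array([0,0,90*(np.sin(q)-np.sin(q0))]); print(np.round(M.T@d/1000,4))
go(s["tcp_pos"],-.268)
E
python3 arc.py
```

```text
[-0.      0.0042 -0.0067]
[-0.0001  0.009  -0.0129]
[-0.0001  0.0143 -0.0188]
[-0.0001  0.0201 -0.0241]
[-0.0002  0.0263 -0.0289]
[-0.0002  0.033  -0.0332]
[-0.0002  0.04   -0.0368]
[-0.0003  0.0472 -0.0399]
[-0.0003  0.0548 -0.0423]
[-0.0004  0.0625 -0.044 ]
[-0.0004  0.0703 -0.045 ]
[-0.0005  0.0782 -0.0453]
d [0. 0. 0.] a [0.  0.  0.4] tcp [ 381.1 -431.7  100.1] yaw -0.262 t 4.15 F [-0.2  0.6  0. ] gap 0.46966731372066034
```

The gap is 0.5 mm, so the wire isn't between the pads. Checking with the side camera.

```bash
python3 - <<'E'
from h import *
c=cam('side');t=cam('top')
P=bot.sense()['tcp_pos']; print(proj(c,P),proj(c,np.array(P)+[0,0,-22]))
cv2.imwrite('pics/s2.png',cv2.resize(c['pixels'][140:230,210:330,::-1],None,fx=6,fy=6,interpolation=cv2.INTER_CUBIC))
E
```

```text
[[278.16913893 162.98897871]] [[277.89475391 169.21673921]]
```

View pics/s2.png

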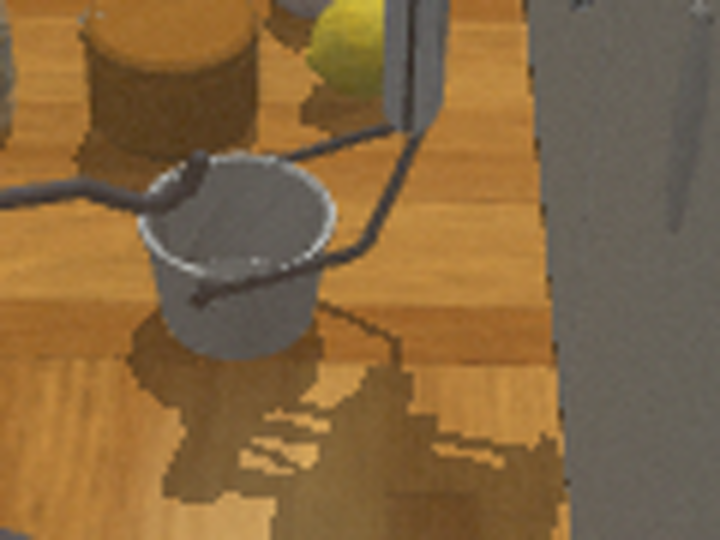

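The side view shows the closed fingertips ending at crop (410,130), i.e. pixel (278,162). They sit just above the wire, where I expected row 169, so the tips look about 25 mm high. I'll open, lower by about that much (safe either way) and look again.

Call:
arm_command --targets '[{"dx":0,"dy":0,"dz":0,"ax":0,"ay":0,"az":0,"jaw":0.1},{"dx":0,"dy":0,"dz":0,"ax":0,"ay":0,"az":0,"jaw":0.1},{"dx":0,"dy":0,"dz":0,"ax":0,"ay":0,"az":0,"jaw":0.1},{"dx":0,"dy":0,"dz":0,"ax":0,"ay":0,"az":0,"jaw":0.1},{"dx":0,"dy":0,"dz":0.01,"ax":0,"ay":0,"az":0,"jaw":0.1},{"dx":0,"dy":0,"dz":0.02,"ax":0,"ay":0,"az":0,"jaw":0.1},{"dx":0,"dy":0,"dz":0.02,"ax":0,"ay":0,"az":0,"jaw":0.1}]'

```text
clock: 5.12
tcp_pos: [380.5, -430.7, 78.6]
eef_rot: [-0.001, 0.793, 0.609, 0.0]
wrist_force: [0.8, -1.6, -0.2]
finger_gap: 42.6
gripper_force: 0.0
```

```bash
python3 - <<'E'
from h import *
c=cam('side'); s=bot.sense()
P=np.array(s['tcp_pos']); print(s['clock'],P,s['finger_gap'],s['wrist_force'],proj(c,P),proj(c,P+[0,0,-22]))
cv2.imwrite('pics/s3.png',cv2.resize(c['pixels'][130:200,220:320,::-1],None,fx=8,fy=8,interpolation=cv2.INTER_CUBIC))
E
```

```text
5.175 [ 380.76996834 -431.16607816   79.18317863] 42.32306407677564 [ 0.55643002 -0.32723034 -0.98381868] [[278.00842856 168.98957138]] [[277.73947978 175.06299592]]
```

View pics/s3.png

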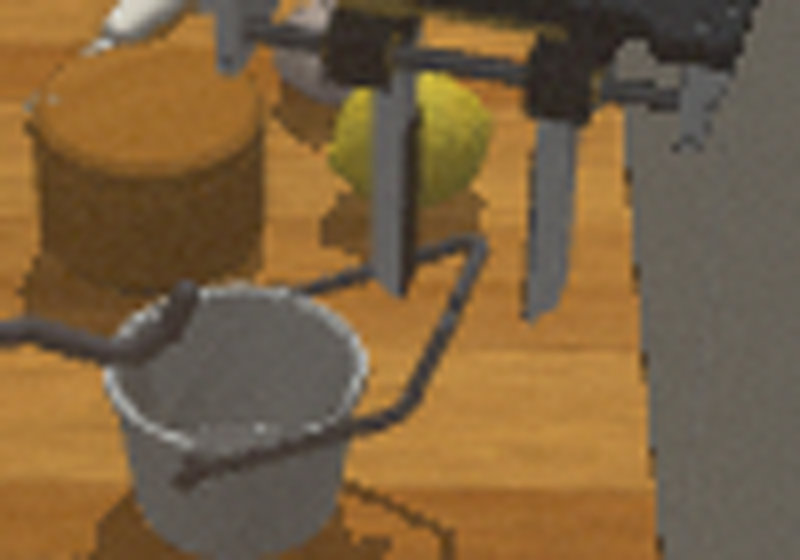

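The fingers now straddle the crossbar, with tips at crop (400,295) and (530,320) and the wire (485,240)-(400,410) passing between them. Closing.

Call:
arm_command --targets '[{"dx":0,"dy":0,"dz":0,"ax":0,"ay":0,"az":0,"jaw":0.4},{"dx":0,"dy":0,"dz":0,"ax":0,"ay":0,"az":0,"jaw":0.7},{"dx":0,"dy":0,"dz":0,"ax":0,"ay":0,"az":0,"jaw":1},{"dx":0,"dy":0,"dz":0,"ax":0,"ay":0,"az":0,"jaw":1},{"dx":0,"dy":0,"dz":0,"ax":0,"ay":0,"az":0,"jaw":1}]' --squeeze 5

```text
clock: 5.8
tcp_pos: [380.3, -431.7, 80.1]
eef_rot: [-0.0, 0.793, 0.609, -0.001]
wrist_force: [-2.6, 0.5, 1.6]
finger_gap: 5.6
gripper_force: 5.0
```

```bash
python3 - <<'E'
from h import *
c=cam('side'); s=bot.sense()
P=np.array(s['tcp_pos']); print(s['clock'],P,s['finger_gap'],s['wrist_force'],s['ft_torque'])
cv2.imwrite('pics/s4.png',cv2.resize(c['pixels'][130:200,220:320,::-1],None,fx=8,fy=8,interpolation=cv2.INTER_CUBIC))
E
```

```text
5.85 [ 380.32081581 -431.75496641   80.16608697] 5.679971471608485 [-3.20109714  0.01246446  2.0737362 ] [-0.13105892  0.67226463 -0.05620613]
```

Gap is 5.6 mm, so it's gripped. Swinging the handle along the arc, first half.

Call:
arm_command --targets '[{"dx":0,"dy":0.002,"dz":-0.0035,"ax":0,"ay":0,"az":0,"jaw":1},{"dx":0,"dy":0.0042,"dz":-0.0067,"ax":0,"ay":0,"az":0,"jaw":1},{"dx":0,"dy":0.0066,"dz":-0.01,"ax":0,"ay":0,"az":0,"jaw":1},{"dx":0,"dy":0.009,"dz":-0.0129,"ax":0,"ay":0,"az":0,"jaw":1},{"dx":0,"dy":0.0117,"dz":-0.016,"ax":0,"ay":0,"az":0,"jaw":1},{"dx":0,"dy":0.0143,"dz":-0.0188,"ax":0,"ay":0,"az":0,"jaw":1},{"dx":0,"dy":0.0172,"dz":-0.0215,"ax":0,"ay":0,"az":0,"jaw":1},{"dx":0,"dy":0.0201,"dz":-0.0241,"ax":0,"ay":0,"az":0,"jaw":1},{"dx":0,"dy":0.0263,"dz":-0.0289,"ax":0,"ay":0,"az":0,"jaw":1},{"dx":0,"dy":0.033,"dz":-0.0332,"ax":0,"ay":0,"az":0,"jaw":1}]' --squeeze 5

```text
clock: 7.1
tcp_pos: [414.2, -440.5, 113.6]
eef_rot: [0.001, 0.793, 0.609, 0.001]
wrist_force: [-0.7, -1.5, 1.4]
finger_gap: 5.7
gripper_force: 5.0
```

```bash
python3 - <<'E'
from h import *
c=cam('side'); s=bot.sense()
P=np.array(s['tcp_pos']); print(s['clock'],P,s['finger_gap'],s['wrist_force'],s['ft_torque'])
a=cv2.imread('pics/s4.png')[:,100:500]; b=cv2.resize(c['pixels'][130:200,220:320,::-1],None,fx=8,fy=8,interpolation=cv2.INTER_CUBIC)[:,100:500]
cv2.imwrite('pics/s5.png',np.hstack([a,b]))
E
```

```text
7.15 [ 415.48246651 -441.22023034  114.14892263] 5.870473224255679 [-1.21919192 -1.02648529  2.39926084] [-0.33535495  0.43717898 -0.06119808]
```

View pics/s5.png

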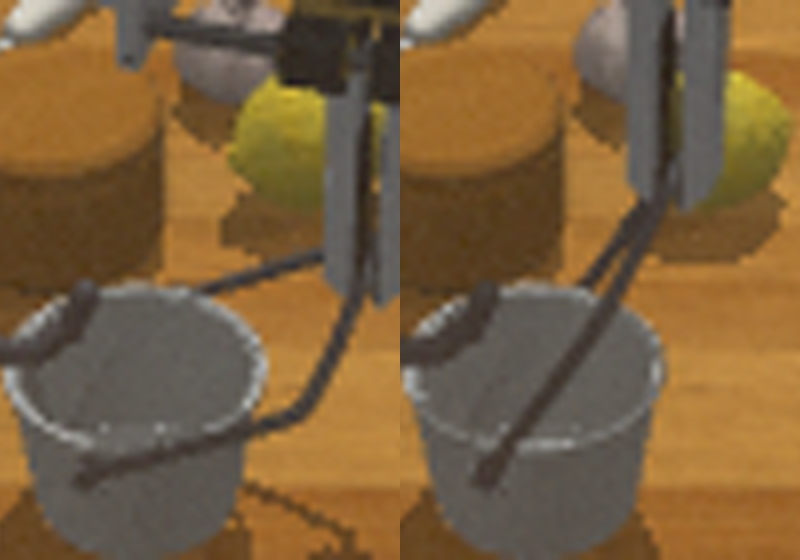

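The right half shows the handle about 60° up, held at crop (660,190), and the pail unmoved. Finishing the arc, then squeezing.

Call:
arm_command --targets '[{"dx":0,"dy":0.007,"dz":-0.0036,"ax":0,"ay":0,"az":0,"jaw":1},{"dx":0,"dy":0.0142,"dz":-0.0067,"ax":0,"ay":0,"az":0,"jaw":1},{"dx":0,"dy":0.0218,"dz":-0.0091,"ax":0,"ay":0,"az":0,"jaw":1},{"dx":0,"dy":0.0295,"dz":-0.0108,"ax":0,"ay":0,"az":0,"jaw":1},{"dx":0,"dy":0.0373,"dz":-0.0118,"ax":0,"ay":0,"az":0,"jaw":1},{"dx":0,"dy":0.045,"dz":-0.0121,"ax":0,"ay":0,"az":0,"jaw":1},{"dx":0,"dy":0.045,"dz":-0.0121,"ax":0,"ay":0,"az":0,"jaw":1},{"dx":0,"dy":0.045,"dz":-0.0121,"ax":0,"ay":0,"az":0,"jaw":1},{"dx":0,"dy":0.045,"dz":-0.0121,"ax":0,"ay":0,"az":0,"jaw":1},{"dx":0,"dy":0.045,"dz":-0.0121,"ax":0,"ay":0,"az":0,"jaw":1}]' --squeeze 5

```text
clock: 8.4
tcp_pos: [456.3, -451.8, 125.3]
eef_rot: [-0.0, 0.793, 0.609, 0.0]
wrist_force: [-0.2, -1.8, -0.0]
finger_gap: 5.6
gripper_force: 5.0
```

```bash
python3 - <<'E'
from h import *
c=cam('side'); s=bot.sense()
P=np.array(s['tcp_pos']); print(s['clock'],P,s['finger_gap'],s['wrist_force'],s['ft_torque'])
b=cv2.resize(c['pixels'][120:210,210:310,::-1],None,fx=6,fy=6,interpolation=cv2.INTER_CUBIC)
t=cam('top');cv2.imwrite('pics/s6.png',b)
from fit import pail
d=pail([464,-424,-.268,np.pi/2])
for k in d: print(k,(proj(c,d[k])[0]-[210,120])*6)
E
```

```text
8.45 [ 456.33503719 -451.73156921  125.33952003] 5.868057564899338 [-0.90233914 -0.86650761  0.13790805] [-0.32347485  0.13267285 -0.00438026]
[ 4.63920e+02 -4.23985e+02 -2.68000e-01  5.19000e-01] [0.4, -0.5, -0.6, 0.6, 0.6, 0.1, -0.3, 0.0, 0.2, 0.4, -0.5, -0.1, 0.4, 0.3, -1.0, 0.4, 0.0, -0.4]
{'rim': [463.9, -424.0, 60.0], 'foot': [463.9, -424.0, 0.0], 'pl': [478.2, -371.9, 52.0], 'pr': [449.6, -476.1, 52.0], 'cl': [403.8, -356.2, 95.3], 'cr': [377.6, -451.5, 95.3], 'mid': [388.6, -403.3, 96.6]}
[ 4.82751e+02 -2.46331e+02  2.80000e-01] [0.0, 0.8, -0.3, -1.9, -0.1, 0.3, 0.3, -0.4, -0.8, -2.4, 0.4, 1.0]
{'tip': [465.5, -251.3, 227.0], 'post': [569.2, -221.5, 221.0], 'foot': [569.2, -221.5, 4.0]}
pot [array([474., -81.,  55.]), array([473., -91.,  55.])]
(8, 235) [316. 416.   0.]
(500, 245) [ 324. -863.    0.]
(173, 70) [769.   4.   0.]
(330, 73) [ 771. -418.    0.]
rim [230.91318592 332.15727129]
foot [232.81126393 427.39438681]
pl [195.02373973 416.69141293]
pr [264.87325896 278.65504248]
cl [193.22091411 258.63162531]
cr [260.84811133 135.57911452]
mid [228.0859114  190.29720635]
```

View pics/s6.png

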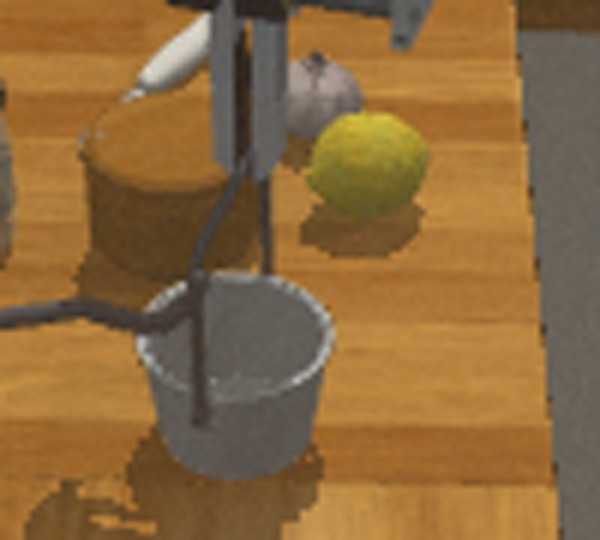

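The handle is upright with its near corner at crop (195,262), matching the model, and the pail still stands. Now grip hard and lift.

Call:
arm_command --targets '[{"dx":0,"dy":0,"dz":0,"ax":0,"ay":0,"az":0,"jaw":1},{"dx":0,"dy":0,"dz":0,"ax":0,"ay":0,"az":0,"jaw":1},{"dx":0,"dy":0,"dz":0,"ax":0,"ay":0,"az":0,"jaw":1},{"dx":0,"dy":0,"dz":-0.004,"ax":0,"ay":0,"az":0,"jaw":1},{"dx":0,"dy":0,"dz":-0.01,"ax":0,"ay":0,"az":0,"jaw":1},{"dx":0,"dy":0,"dz":-0.022,"ax":0,"ay":0,"az":0,"jaw":1},{"dx":0,"dy":0,"dz":-0.037,"ax":0,"ay":0,"az":0,"jaw":1},{"dx":0,"dy":0,"dz":-0.055,"ax":0,"ay":0,"az":0,"jaw":1},{"dx":0,"dy":0,"dz":-0.074,"ax":0,"ay":0,"az":0,"jaw":1},{"dx":0,"dy":0,"dz":-0.092,"ax":0,"ay":0,"az":0,"jaw":1},{"dx":0,"dy":0,"dz":-0.105,"ax":0,"ay":0,"az":0,"jaw":1},{"dx":0,"dy":0,"dz":-0.112,"ax":0,"ay":0,"az":0,"jaw":1}]' --squeeze 60

```text
clock: 10.1
tcp_pos: [456.6, -452.0, 238.7]
eef_rot: [0.001, 0.793, 0.609, 0.0]
wrist_force: [-0.5, 0.2, -5.2]
finger_gap: 4.1
gripper_force: 60.0
```

```bash
sed -i '/^for F,a,b/,$d' fit.py; python3 - <<'E'
from h import *
go([433.4,-291.7,237],.28)
s=bot.sense(); print(s['ft_torque'],s['gripper_force'])
c=cam('side'); b=cv2.resize(c['pixels'][80:200,190:310,::-1],None,fx=5,fy=5,interpolation=cv2.INTER_CUBIC)
cv2.imwrite('pics/s7.png',b)
E
```

```text
d [ 0.1489 -0.0639  0.0015] a [  0.1   0.1 -31. ] tcp [ 456.6 -452.   238.7] yaw -0.262 t 10.1 F [-0.5  0.2 -5.2] gap 4.069802639438263
[-0.19801214  0.13083539 -0.04896947] 59.997464418411255
```

Call:
arm_command --targets '[{"dx":0.008,"dy":-0.003,"dz":0,"ax":0,"ay":0,"az":-2,"jaw":1},{"dx":0.022,"dy":-0.009,"dz":0,"ax":0,"ay":0,"az":-5,"jaw":1},{"dx":0.04,"dy":-0.017,"dz":0,"ax":0,"ay":0,"az":-8,"jaw":1},{"dx":0.058,"dy":-0.025,"dz":0,"ax":0,"ay":0,"az":-12,"jaw":1},{"dx":0.076,"dy":-0.033,"dz":0,"ax":0,"ay":0,"az":-16,"jaw":1},{"dx":0.094,"dy":-0.04,"dz":0,"ax":0,"ay":0,"az":-20,"jaw":1},{"dx":0.112,"dy":-0.048,"dz":0,"ax":0,"ay":0,"az":-24,"jaw":1},{"dx":0.13,"dy":-0.056,"dz":0,"ax":0,"ay":0,"az":-27,"jaw":1},{"dx":0.142,"dy":-0.061,"dz":0,"ax":0,"ay":0,"az":-30,"jaw":1},{"dx":0.149,"dy":-0.064,"dz":0,"ax":0,"ay":0,"az":-31,"jaw":1},{"dx":0.149,"dy":-0.064,"dz":0,"ax":0,"ay":0,"az":-31,"jaw":1},{"dx":0.149,"dy":-0.064,"dz":0,"ax":0,"ay":0,"az":-31,"jaw":1}]'

```text
clock: 11.65
tcp_pos: [433.4, -292.1, 237.4]
eef_rot: [0.0, 0.602, 0.799, -0.0]
wrist_force: [0.5, -0.3, -5.7]
finger_gap: 4.1
gripper_force: 60.0
```

```bash
python3 - <<'E'
from h import *
s=bot.sense()
go([433.4,-291.7,237],.28)
c=cam('side'); A=c['pixels'][110:230,180:290,::-1]; t=cam('top'); B=t['pixels'][110:230,230:360,::-1]
f=lambda x,w:cv2.resize(x,None,fx=w,fy=w,interpolation=cv2.INTER_CUBIC)
cv2.imwrite('pics/n8.png',np.hstack([f(A,4.0)[:,:],np.ascontiguousarray(f(B,4.0)[:,:360])]))
G=np.array(s['tcp_pos'])+[0,0,16.7]; w=.28
mid=G+30*np.array([-np.sin(w),np.cos(w),0]); print('mid',mid)
from fit import hook
H=hook([482.8,-246.3,.28])
yd=np.array([-np.sin(w),np.cos(w),0])
for n,P in (('mid',mid),('cl',mid+49*yd-[0,0,2.6]),('pl',mid+54*yd-[0,0,90]),('rim',mid-[0,0,82]),('tip',H['tip'])): print(n,(proj(c,P)[0]-[180,110])*4,(proj(t,P)[0]-[230,110])*4+[440,0])
E
```

```text
d [0.0004 0.0001 0.0004] a [ 0.   0.1 -0.1] tcp [ 433.4 -292.1  237.4] yaw 0.279 t 11.65 F [ 0.5 -0.3 -5.7] gap 4.057230809275874
mid [ 425.13604272 -263.26278876  254.06475549]
mid [326.35516839 172.21183064] [611.03725116 326.81656488]
cl [350.29163204 229.03460126] [513.96061448 352.38982736]
pl [350.02888779 357.20367444] [509.62353965 365.54517069]
rim [325.39004717 286.67469542] [605.65854012 339.63669966]
tip [252.93322009 223.35672137] [587.35519899 251.55919434]
```

View pics/n8.png

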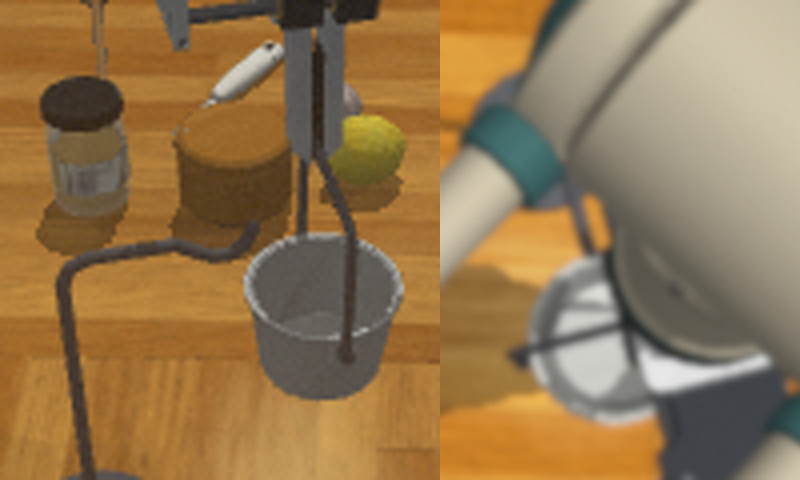

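Both views match prediction. The pail hangs level, its near corner is at (350,225) and the hook tip at (252,222) in the side crop, with the tip at (588,252) in the top crop. Move over the tip, then lower.

Call:
arm_command --targets '[{"dx":0,"dy":0.004,"dz":0,"ax":0,"ay":0,"az":0,"jaw":1},{"dx":0,"dy":0.012,"dz":0,"ax":0,"ay":0,"az":0,"jaw":1},{"dx":0,"dy":0.022,"dz":0,"ax":0,"ay":0,"az":0,"jaw":1},{"dx":0,"dy":0.034,"dz":0,"ax":0,"ay":0,"az":0,"jaw":1},{"dx":0,"dy":0.046,"dz":0,"ax":0,"ay":0,"az":0,"jaw":1},{"dx":0,"dy":0.055,"dz":0,"ax":0,"ay":0,"az":0,"jaw":1},{"dx":0,"dy":0.059,"dz":0,"ax":0,"ay":0,"az":0,"jaw":1},{"dx":0,"dy":0.059,"dz":0.004,"ax":0,"ay":0,"az":0,"jaw":1},{"dx":0,"dy":0.059,"dz":0.012,"ax":0,"ay":0,"az":0,"jaw":1},{"dx":0,"dy":0.059,"dz":0.021,"ax":0,"ay":0,"az":0,"jaw":1},{"dx":0,"dy":0.059,"dz":0.026,"ax":0,"ay":0,"az":0,"jaw":1},{"dx":0,"dy":0.059,"dz":0.028,"ax":0,"ay":0,"az":0,"jaw":1}]'

```text
clock: 13.35
tcp_pos: [489.5, -275.0, 208.8]
eef_rot: [-0.0, 0.602, 0.799, 0.0]
wrist_force: [0.0, 0.1, -5.0]
finger_gap: 3.9
gripper_force: 60.0
```

Call:
arm_command --targets '[{"dx":0,"dy":0,"dz":0.002,"ax":0,"ay":0,"az":0,"jaw":1},{"dx":0,"dy":0,"dz":0.005,"ax":0,"ay":0,"az":0,"jaw":1},{"dx":0,"dy":0,"dz":0.007,"ax":0,"ay":0,"az":0,"jaw":1},{"dx":0,"dy":0,"dz":0.008,"ax":0,"ay":0,"az":0,"jaw":1},{"dx":0,"dy":0,"dz":0.008,"ax":0,"ay":0,"az":0,"jaw":1},{"dx":0,"dy":0,"dz":0.008,"ax":0,"ay":0,"az":0,"jaw":1}]'

```text
clock: 14.1
tcp_pos: [489.9, -275.1, 201.4]
eef_rot: [0.0, 0.602, 0.799, 0.0]
wrist_force: [-0.5, -0.0, -4.8]
finger_gap: 4.1
gripper_force: 60.0
```

Call:
arm_command --targets '[{"dx":0,"dy":0,"dz":0.001,"ax":0,"ay":0,"az":0,"jaw":1},{"dx":0,"dy":0,"dz":0.002,"ax":0,"ay":0,"az":0,"jaw":1},{"dx":0,"dy":0,"dz":0.002,"ax":0,"ay":0,"az":0,"jaw":1},{"dx":0,"dy":0,"dz":0.002,"ax":0,"ay":0,"az":0,"jaw":1}]'

```text
clock: 14.6
tcp_pos: [489.9, -275.1, 199.3]
eef_rot: [0.0, 0.602, 0.799, 0.0]
wrist_force: [0.1, 0.3, -5.7]
finger_gap: 4.4
gripper_force: 60.0
```

Call:
arm_command --targets '[{"dx":0,"dy":0,"dz":0.001,"ax":0,"ay":0,"az":0,"jaw":1},{"dx":0,"dy":0,"dz":0.0015,"ax":0,"ay":0,"az":0,"jaw":1},{"dx":0,"dy":0,"dz":0.0015,"ax":0,"ay":0,"az":0,"jaw":1},{"dx":0,"dy":0,"dz":0.0015,"ax":0,"ay":0,"az":0,"jaw":1}]'

```text
clock: 15.1
tcp_pos: [490.0, -275.2, 198.3]
eef_rot: [0.0, 0.602, 0.799, 0.0]
wrist_force: [-0.4, -0.7, -1.5]
finger_gap: 4.4
gripper_force: 60.0
```

The hook takes the weight right at seat height. Ease the grip, then open.

Call:
arm_command --targets '[{"dx":0,"dy":0,"dz":0.0006,"ax":0,"ay":0,"az":0,"jaw":1},{"dx":0,"dy":0,"dz":0.0006,"ax":0,"ay":0,"az":0,"jaw":1},{"dx":0,"dy":0,"dz":0.0006,"ax":0,"ay":0,"az":0,"jaw":0.8},{"dx":0,"dy":0,"dz":0.0006,"ax":0,"ay":0,"az":0,"jaw":0.6},{"dx":0,"dy":0,"dz":0.0006,"ax":0,"ay":0,"az":0,"jaw":0.4},{"dx":0,"dy":0,"dz":0.0006,"ax":0,"ay":0,"az":0,"jaw":0.3},{"dx":0,"dy":0,"dz":0.0006,"ax":0,"ay":0,"az":0,"jaw":0.3},{"dx":0,"dy":0,"dz":0.0006,"ax":0,"ay":0,"az":0,"jaw":0.3}]' --squeeze 5

```text
clock: 16.1
tcp_pos: [489.9, -275.1, 197.2]
eef_rot: [-0.0, 0.602, 0.799, 0.0]
wrist_force: [0.8, -0.3, -0.3]
finger_gap: 32.8
gripper_force: 0.0
```

```bash
cat > chk.py <<'E'
from h import *
import sys
s=bot.sense(); print(s['clock'],s['tcp_pos'],s['wrist_force'],s['finger_gap'])
from fit import hook,cs
c=cam('side')
w=.28; yd=np.array([-np.sin(w),np.cos(w),0]); mid=np.array([482.8,-246.3,215])
for n in ('pail','bail_mid','pot'):
    r=bot.trace(n,'side'); print(n,[(round(x['score'],2),np.round(x['pixel'],1),int(x['pixels'].sum()),[(int(v.min()),int(v.max())) for v in np.nonzero(x['pixels'])]) for x in r[:2]])
for n,P in (('mid',mid),('cl',mid+49*yd-[0,0,2.6]),('cr',mid-49*yd-[0,0,2.6]),('pl',mid+54*yd-[0,0,90]),('rimc',mid-[0,0,82]),('foot',mid-[0,0,142])): print(n,proj(c,P)[0].round(1))
cv2.imwrite('pics/z.png',c['pixels'][:,:,::-1])
E
python3 chk.py
```

```text
16.1 [ 489.87635954 -275.08743733  197.24498243] [ 0.83788025 -0.34647874 -0.29460597] 32.809522796266386
pail [(0.8, array([235.6, 202.4]), 1381, [(160, 226), (218, 255)])]
bail_mid [(0.5, array([238.6, 181.5]), 190, [(159, 214), (230, 242)])]
pot [(0.8, array([239.9, 280.5]), 1511, [(259, 305), (218, 257)])]
mid [235.5 171.3]
cl [240.3 186. ]
cr [231.1 159.5]
pl [241.9 216.5]
rimc [236.8 198.5]
foot [237.7 216.4]
```

Call:
arm_command --targets '[{"dx":0,"dy":0,"dz":-0.01,"ax":0,"ay":0,"az":0,"jaw":0.3},{"dx":0,"dy":0,"dz":-0.025,"ax":0,"ay":0,"az":0,"jaw":0.3},{"dx":0,"dy":0,"dz":-0.045,"ax":0,"ay":0,"az":0,"jaw":0.3},{"dx":0,"dy":0,"dz":-0.065,"ax":0,"ay":0,"az":0,"jaw":0.3},{"dx":0,"dy":0,"dz":-0.085,"ax":0,"ay":0,"az":0,"jaw":0.3},{"dx":0,"dy":0,"dz":-0.1,"ax":0,"ay":0,"az":0,"jaw":0.3},{"dx":-0.03,"dy":-0.04,"dz":-0.1,"ax":0,"ay":0,"az":0,"jaw":0.3},{"dx":-0.06,"dy":-0.08,"dz":-0.1,"ax":0,"ay":0,"az":0,"jaw":0.3},{"dx":-0.09,"dy":-0.12,"dz":-0.1,"ax":0,"ay":0,"az":0,"jaw":0.3},{"dx":-0.1,"dy":-0.15,"dz":-0.1,"ax":0,"ay":0,"az":0,"jaw":0.3},{"dx":-0.1,"dy":-0.15,"dz":-0.1,"ax":0,"ay":0,"az":0,"jaw":0.3},{"dx":-0.1,"dy":-0.15,"dz":-0.1,"ax":0,"ay":0,"az":0,"jaw":0.3}]'

```text
clock: 17.9
tcp_pos: [373.8, -412.2, 297.7]
eef_rot: [0.0, 0.602, 0.799, 0.0]
wrist_force: [-0.2, -0.6, 0.1]
finger_gap: 33.2
gripper_force: 0.0
```

```bash
python3 chk.py; python3 - <<'E'
import cv2,numpy as np
a=cv2.imread('pics/side0.png').astype(int);b=cv2.imread('pics/z.png').astype(int)
print('pot diff',np.abs(a-b)[255:310,210:265].mean(), 'shift',cv2.phaseCorrelate(a[255:310,210:265].mean(2),b[255:310,210:265].mean(2)))
E
```

```text
17.9 [ 373.81607335 -412.18709746  297.65255174] [-0.167655   -0.57626493  0.11246917] 33.15031503208733
pail [(0.79, array([234.4, 198.5]), 1410, [(161, 226), (218, 256)])]
bail_mid [(0.74, array([236.6, 180.6]), 196, [(159, 213), (230, 242)])]
pot [(0.66, array([239.1, 281.1]), 1428, [(261, 305), (218, 258)])]
mid [235.5 171.3]
cl [240.3 186. ]
cr [231.1 159.5]
pl [241.9 216.5]
rimc [236.8 198.5]
foot [237.7 216.4]
pot diff 14.889807162534435 shift ((-0.08759359744367856, 0.10988509156563353), 0.7516758850740068)
```

```bash
python3 -c "
from h import *
print(bot.close_job())"
```

```text
the job is handed in; nothing more can be done
None
```

The pail hangs level on the hook by the middle of its upright handle, released and clear of the robot, the beaker shows no measurable shift, and I handed the job in at about 18 s; the judge gave no verdict.

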